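# Balance a centrifuge rotor and put its lid on

### The job

Balance the centrifuge rotor: put each of the three tubes from the grey block into the rotor, all the way down in the hole straight across the hub from the tube with the same kind of cap. Leave the three tubes already in the rotor in their holes. Then set the lid on the rotor so that it sits centred and flat on the deck, and let go.

Things in the scene. Friction and masses are not known exactly. Their poses are not given: they have to be found in the camera images.
- rotor: Fixed black rotor, 168 mm across; flat top (deck) 72 mm high. Origin on its axis at the worktop. Six vertical holes 31 mm wide, centres 52 mm from the axis at 0, 60, ... 300 deg from its +x; hole floors 14 mm above the worktop. Every second hole holds a tube. Hub: 34 mm wide, 10 mm above the deck, 18 mm bore. Caps stand 34 to 46 mm above the deck; closing along the radius has most room.
- tube_block: Fixed grey tube block, 144 x 52 x 50 mm on a 152 x 60 mm foot. Origin: centre of its underside. Three vertical holes 31 mm wide in a row along its x axis, at -46, 0 and +46 mm, floors 10 mm above the worktop; the spare tubes stand in them. Most room for fingers that close along the block's y, across the row.
- rotor_lid: The lid: loose metal cover like a pan upside down, 164 mm across, 60 mm tall, rim down, 0.2 to 0.42 kg. Black knob on top: 31 mm across from 68 to 86 mm, top 89 mm above the rim. Inside, a 12 mm stem with a tapered point reaches to 2 mm above the rim's plane and enters the hub's bore. Origin: centre of the rim's plane; on the rotor the rim lies on the deck, 72 mm up.
- wide_tube_seated: Tube in the rotor at the start: white plastic, 27 mm thick, rounded bottom, 60 g; wide round knurled cap 36 mm across, 74 to 92 mm above its bottom (its top). Origin: centre of its bottom, z up along the tube. Stays where it is.
- wide_tube_spare: Tube in the block at the start, like wide_tube_seated: white plastic, 27 mm thick, rounded bottom, 60 g; wide round knurled cap 36 mm across, 74 to 92 mm above its bottom (its top). Origin: centre of its bottom, z up along the tube.
- hex_tube_seated: Tube in the rotor at the start: white plastic, 27 mm thick, rounded bottom, 60 g; six-sided cap 28 mm over the flats, 74 to 96 mm above its bottom (top 97 mm); two flats face along its own +y and -y. Origin: centre of its bottom, z up along the tube. Stays where it is.
- hex_tube_spare: Tube in the block at the start, like hex_tube_seated: white plastic, 27 mm thick, rounded bottom, 60 g; six-sided cap 28 mm over the flats, 74 to 96 mm above its bottom (top 97 mm); two flats face along its own +y and -y. Origin: centre of its bottom, z up along the tube. At the start its y is along the block's y.
- slim_tube_seated: Tube in the rotor at the start: white plastic, 27 mm thick, rounded bottom, 60 g; bottle shoulder and slim round cap 20 mm across, 78 to 104 mm above its bottom (its top). Origin: centre of its bottom, z up along the tube. Stays where it is.
- slim_tube_spare: Tube in the block at the start, like slim_tube_seated: white plastic, 27 mm thick, rounded bottom, 60 g; bottle shoulder and slim round cap 20 mm across, 78 to 104 mm above its bottom (its top). Origin: centre of its bottom, z up along the tube.

How it is judged (in metres and radians):
On the way:
1. all three spare tubes stand fully down in the rotor, each straight across the hub from the tube with the same cap, the lid not yet on (horizontal distance between wide_tube_spare and wide_tube_seated above 0.097 m and horizontal distance between each of wide_tube_spare, hex_tube_spare, slim_tube_spare and rotor below 0.058 m and z of each of wide_tube_spare, hex_tube_spare, slim_tube_spare in the frame of rotor below 0.02 m and angle between each of wide_tube_spare, wide_tube_seated, hex_tube_spare, hex_tube_seated, slim_tube_spare, slim_tube_seated's own z axis and vertical below 0.15 rad and distance of each of wide_tube_seated, hex_tube_seated, slim_tube_seated from where it was at the start of the episode below 0.012 m and horizontal distance between hex_tube_spare and hex_tube_seated above 0.097 m and horizontal distance between slim_tube_spare and slim_tube_seated above 0.097 m and horizontal distance between rotor_lid and rotor above 0.03 m), for 0.2 s.
At the end, for the whole second after the job is handed in: Each spare tube is down (within 6 mm) in the hole across the hub from its like (over 97 mm apart, within 58 mm of the axis); the other tubes are within 12 mm of their start; all within 0.15 rad of upright; lid within 8 mm of the axis, rim on the deck (66 to 76 mm up), level to 0.05 rad; all at rest (horizontal distance between wide_tube_spare and wide_tube_seated above 0.097 m and horizontal distance between each of wide_tube_spare, hex_tube_spare, slim_tube_spare and rotor below 0.058 m and z of each of wide_tube_spare, hex_tube_spare, slim_tube_spare in the frame of rotor below 0.02 m and angle between each of wide_tube_spare, wide_tube_seated, hex_tube_spare, hex_tube_seated, slim_tube_spare, slim_tube_seated's own z axis and vertical below 0.15 rad and distance of each of wide_tube_seated, hex_tube_seated, slim_tube_seated from where it was at the start of the episode below 0.012 m and horizontal distance between hex_tube_spare and hex_tube_seated above 0.097 m and horizontal distance between slim_tube_spare and slim_tube_seated above 0.097 m and linear speed of each of rotor_lid, wide_tube_spare, wide_tube_seated, hex_tube_spare, hex_tube_seated, slim_tube_spare, slim_tube_seated below 0.02 m/s and horizontal distance between rotor_lid and rotor below 0.008 m and z of rotor_lid in the frame of rotor between 0.066 and 0.076 m and angle between rotor_lid's own z axis and vertical below 0.05 rad); the robot touches nothing.
It fails at once if a tube that was already in the rotor is pulled up or out (moved more than 25 mm) (distance of any of wide_tube_seated, hex_tube_seated, slim_tube_seated from where it was at the start of the episode above 0.025 m).
It also fails if it takes over 122 s, if anything falls off the work surface, if the arm or the gripper's body presses on something with over 40 N, if the wrist force passes 120 N, or if a joint passes its speed limit or range.

### The arm

A 6-joint arm with a two-finger parallel gripper is mounted at the origin on a cart in front of the work surface, level with it; the furniture and walls round the work are solid. World frame = base frame: x ahead of the robot, y to its left, z up, the work surface at z = 0. Lengths are in m, angles in degrees, forces in N, time in s.
With the tool pointing down it reaches from about 0.4 to 0.825 m from the base axis. Payload 7 kg.
Tool frame: the origin (TCP) lies between the finger pads; the fingertips stand 25 mm ahead of it and the grasp point (between the pads) lies 6 mm ahead of it; z points along the fingers, y is the line along which they close (so a half turn about z gives the same grasp; the last joint's range is limited). The gripper opens to 88 mm and grips with 3 to 60 N. Pads are 19 mm wide; open, the fingers measure 130 mm over their backs; the gripper's body (78 mm by 193 mm) begins 47 mm behind the grasp point.
Start: joints at [81.194, 20.546, 0.682, 0, -70.136, -16.507], TCP at [0.289, 0.61, 0.252] pointing down, gripper open.
Joint ranges: [-176.03, 176.03], [-82.01, 121.73], [-58.28, 71.71], [-173.87, 95.51], [-174.79, -0.11], [-173.66, 173.66]. Speed limits (degrees/s): [136.94, 136.94, 172.46, 180, 180, 180].

### API

Orientations are given as [roll, pitch, yaw] about the fixed x, y, z axes, in that order (R = Rz(yaw) Ry(pitch) Rx(roll)).
In Python, from plant import status, optics, job gives the robot as it stands. The module is installed in compiled form; this text tells all that it offers.
- The arm moves only by the shell command python3 -m pendant 'ROWS'. ROWS is a JSON list of rows, 1 to 8 of them, each of 5 numbers: dx, dy, dz in m, then a turn about the tool's z in degrees, then the finger opening in m; each row is the pose to reach, as a shift and turn from the pose commanded when the command began, along the tool's axes at that moment; what a row does not reach only later rows make up. A row lasts 1/8 s, in which the tool goes at most 0.0625 m and 10.7 degrees, less where a joint would pass 70% of its speed; a pose out of reach is approached as far as the arm can. The fingers move at their own pace and stop on an object; the grip force is fixed at half the most. Time passes only in rows, so rows that do not move let the fingers close. It prints the time, the measured TCP pose, the force, the opening and the grip force at its end.
- status.get_obs(): the state, without advancing time (a new reading comes with each control period).
- optics.snapshot(name): name is "scene" or "top" or "wrist"; returns a dict with "frame" (400x640x3 uint8, red, green, blue), "z_map" (400x640 float32, m along the optical axis (not along the pixel's ray), 0 where there is no reading), "fovy" (degrees; the focal length in pixels is half the picture's height over the tangent of half this angle, whatever the lens; pixels are square), "cx", "cy" (the principal point, pixels), "R" (3x3) and "t" (3): a world point X has camera coordinates R X + t; the wrist camera has in their place "T_tool_cam" (4x4, takes a point from camera to tool coordinates, whose origin is the TCP and whose axes are the flange's). Camera axes: x right, y down, z forward; pixel columns grow to the right and rows downward; lengths in m; the calibration is good to about 2 mm. A picture is of the moment at which its call begins: read the wrist's pose just before it.
- job.close_job(): hands the job in; it is judged then, once.
The state is a dict: "clock": time; "joint_pos": joint angles; "qvel": joint speeds; "tau": joint torques, N m; "tool_pos": TCP position; "orientation": TCP orientation; "force": force on the tool from outside, world axes, zero at the start; "moment": the same for the moment, N m; "opening": finger opening in m; "gripper_force": force on a finger pad.
Only numpy, scipy, OpenCV 4.12 (cv2) and the standard library are available. Lean on these libraries where they do the work, as an engineer would, in place of code of your own. Each camera call takes 0.05 s, during which the arm holds its last target. There are 200 camera calls.

## Working session

There is one attempt and no reset: what is moved stays moved. The work goes in short steps, Python scripts to look and compute and a shell command to move; the robot and the scene stay as the last step left them, time stands still between calls to the robot, and variables do not carry over. Pictures are saved under pics/ and viewed, at most 14 in all, crops included, and the job is handed in when it is done.

```bash
mkdir -p pics; cat > h.py <<'E'
import numpy as np, cv2, pickle
from plant import status, optics
from scipy.spatial.transform import Rotation as Ro
def snap(n):
    o=status.get_obs(); s=optics.snapshot(n); s['obs']=o
    H=s['frame'].shape[0]; s['f']=H/2/np.tan(np.radians(s['fovy'])/2)
    if 'T_tool_cam' in s:
        T=np.eye(4);T[:3,:3]=Ro.from_euler('xyz',o['orientation'],degrees=True).as_matrix();T[:3,3]=o['tool_pos']
        M=T@np.array(s['T_tool_cam']); s['Rc']=M[:3,:3]; s['c']=M[:3,3]
    else:
        R=np.array(s['R']);s['Rc']=R.T; s['c']=-R.T@np.array(s['t'])
    pickle.dump(s,open(n+'.pkl','wb'))
    return s
def ray(s,u,v,z):
    d=s['Rc']@np.array([(u-s['cx'])/s['f'],(v-s['cy'])/s['f'],1.]); return s['c']+d*(z-s['c'][2])/d[2]
def cloud(s):
    z=s['z_map'];v,u=np.mgrid[:z.shape[0],:z.shape[1]]
    p=np.stack([(u-s['cx'])/s['f']*z,(v-s['cy'])/s['f']*z,z],-1)@s['Rc'].T+s['c']; p[z<=0]=np.nan; return p
def save(s,name): cv2.imwrite('pics/'+name,cv2.cvtColor(s['frame'],cv2.COLOR_RGB2BGR))
E
python3 - <<'E'
from h import *
for n in('scene','top','wrist'):
    s=snap(n);print(n,s['c'],s['Rc'].round(3).tolist(),s['f'],s['cx'],s['cy'])
    save(s,n+'0.png')
print(s['obs'])
E
```

```text
scene [-0.02091428  0.86607934  0.56987461] [[-0.889, -0.207, 0.408], [-0.458, 0.418, -0.785], [-0.008, -0.885, -0.466]] 501.7192007636114 320.6390115141152 190.9230402516947
top [ 0.36025678 -0.06155458  1.02415694] [[0.017, -0.994, 0.106], [-1.0, -0.015, 0.022], [-0.02, -0.106, -0.994]] 440.59965642135876 312.1644781845688 207.39854465553321
wrist [0.35108235 0.58083709 0.38449876] [[-0.427, -0.874, -0.232], [-0.904, 0.413, 0.107], [0.002, 0.256, -0.967]] 359.07239646013034 316.0521732092204 204.14205947148338
{'clock': 0.1, 'joint_pos': array([ 8.11911297e+01,  2.05860268e+01,  6.38367745e-01, -1.71068269e-02,
       -7.01347300e+01, -1.65060413e+01]), 'qvel': array([-0.02206624, -0.08936054,  0.12444518,  0.09392321, -0.1142457 ,
       -0.10275125]), 'tau': array([-4.20828264e-04, -5.84164596e+01,  2.93753421e+01,  7.01551482e+00,
        1.02330212e-02, -4.67171731e-05]), 'tool_pos': array([0.28848828, 0.60980364, 0.25072807]), 'orientation': array([ 1.79916437e+02, -7.99050621e-03, -2.53207304e+01]), 'force': array([-0.12312736, -0.34350264, -0.00981248]), 'moment': array([0.01725524, 0.07039163, 0.02698106]), 'gripper_force': 0.0, 'opening': 0.08799257788595224}
```

View pics/top0.png

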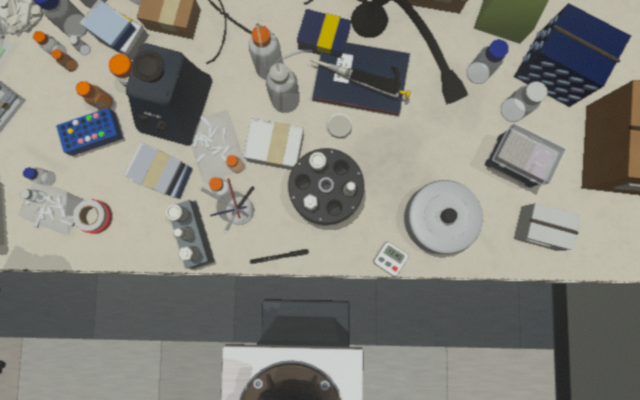

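View pics/scene0.png

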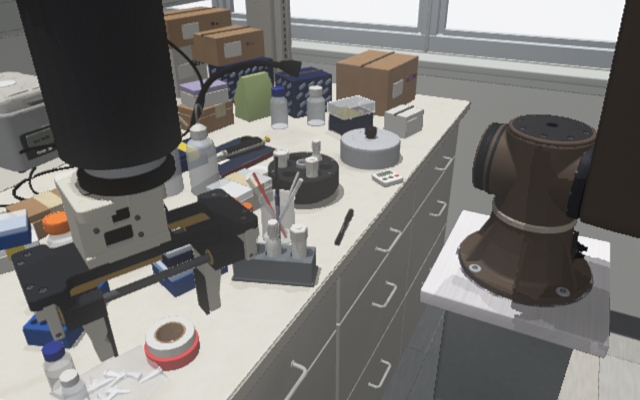

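The top view shows the rotor at about (326,187), the block at about (188,235), and the lid at about (444,217). A pen cup stands close to the block at (235,205).

```bash
python3 - <<'E'
from h import *
s=pickle.load(open('top.pkl','rb'));f=s['frame'];p=cloud(s)
a=cv2.resize(f[120:280,150:350],(800,640))[:600]
cv2.imwrite('pics/crop1.png',cv2.cvtColor(a,cv2.COLOR_RGB2BGR))
for n,(u,v) in dict(block=(188,235),rotor=(326,187),lid=(444,217)).items(): print(n,ray(s,u,v,.07))
def blobs(lo,hi,box,minn=15):
    z=p[...,2];m=((z>lo)&(z<hi)&np.isfinite(z)).astype(np.uint8)
    k=np.zeros_like(m);u0,u1,v0,v1=box;k[v0:v1,u0:u1]=1;m*=k
    n,l,st,c=cv2.connectedComponentsWithStats(m)
    for i in range(1,n):
        if st[i,4]>=minn:
            q=p[l==i];print('  n',st[i,4],'px',c[i].round(1),'xyz',q.mean(0).round(4),'zmax',np.percentile(q[:,2],95).round(4),'ext',(np.ptp(q,axis=0)).round(3))
    return m
print('rotor caps');blobs(.095,.16,(285,370,140,230))
print('rotor deck');m=blobs(.062,.078,(280,375,140,235))
q=p[m>0];(c,r)=cv2.minEnclosingCircle(q[:,:2].astype(np.float32));print(c,r)
print('block caps');blobs(.075,.14,(160,215,190,275))
print('block top');m=blobs(.04,.056,(160,222,190,280))
q=p[m>0];print(cv2.minAreaRect((q[:,:2]*1000).astype(np.float32)))
print('lid');m=blobs(.05,.064,(395,495,170,260))
q=p[m>0];print(cv2.minEnclosingCircle(q[:,:2].astype(np.float32)))
print('knob');blobs(.075,.1,(395,495,170,260))
E
```

```text
block [0.39719613 0.22888195 0.07      ]
rotor [ 0.50687869 -0.06987055  0.07      ]
lid [ 0.44488817 -0.32550147  0.07      ]
rotor caps
  n 241 px [317.5 160.5] xyz [ 0.5583 -0.0509  0.1045] zmax 0.1077 ext [0.036 0.036 0.013]
  n 88 px [350.5 186.6] xyz [ 0.5015 -0.1205  0.1146] zmax 0.1191 ext [0.019 0.019 0.026]
  n 163 px [310.3 201.6] xyz [ 0.4695 -0.0372  0.1091] zmax 0.1122 ext [0.031 0.028 0.018]
rotor deck
  n 3366 px [326.5 186.6] xyz [ 0.5078 -0.0708  0.0712] zmax 0.0743 ext [0.167 0.167 0.016]
(0.5314501523971558, -0.04756459593772888) 0.11387594044208527
block caps
  n 34 px [163.9 191.6] xyz [0.4893 0.28   0.0882] zmax 0.0921 ext [0.01  0.015 0.015]
  n 34 px [210.6 193.7] xyz [0.4806 0.1681 0.1287] zmax 0.1386 ext [0.012 0.013 0.022]
  n 262 px [174.8 212.1] xyz [0.4442 0.2505 0.0991] zmax 0.1032 ext [0.035 0.035 0.023]
  n 136 px [181.1 232.6] xyz [0.4008 0.2338 0.1019] zmax 0.1153 ext [0.022 0.019 0.042]
  n 198 px [186.9 253.2] xyz [0.3578 0.2196 0.1023] zmax 0.1076 ext [0.029 0.032 0.035]
block top
  n 47 px [174.1 193.1] xyz [0.4916 0.2714 0.0482] zmax 0.0531 ext [0.017 0.014 0.015]
  n 926 px [191.  235.1] xyz [0.3981 0.2287 0.0487] zmax 0.0526 ext [0.152 0.085 0.016]
((414.3356018066406, 216.79403686523438), (175.879150390625, 114.09796142578125), 3.3278045654296875)
lid
  n 4091 px [445.3 216.8] xyz [ 0.4467 -0.3315  0.0581] zmax 0.0614 ext [0.162 0.161 0.014]
((0.4478400647640228, -0.33332014083862305), 0.08194880187511444)
knob
  n 192 px [449.4 215.1] xyz [ 0.4475 -0.3321  0.0872] zmax 0.091 ext [0.03  0.031 0.018]
```

View pics/crop1.png

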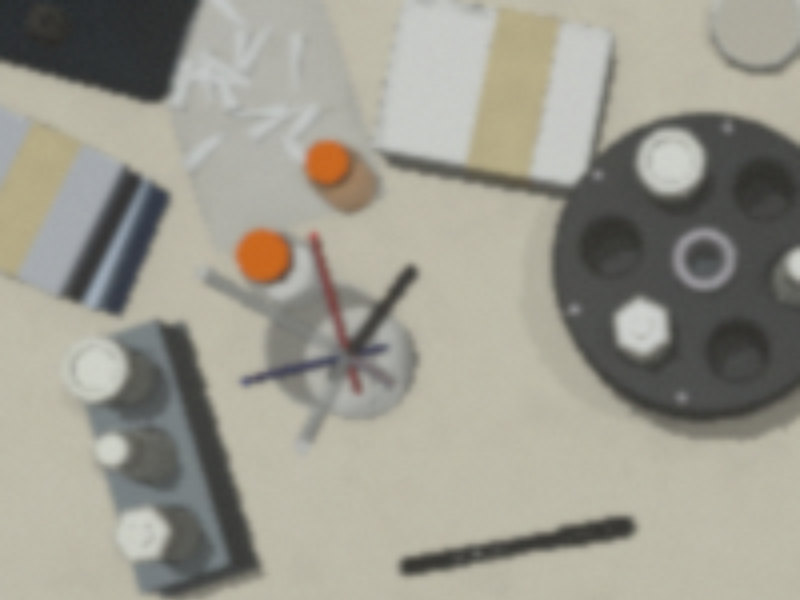

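```bash
cat >> h.py <<'E'
def go(x,y,z,yaw,o=None):
    o=o or status.get_obs(); R=Ro.from_euler('xyz',o['orientation'],degrees=True).as_matrix()
    d=R.T@(np.array([x,y,z])-o['tool_pos']); t=-((yaw-o['orientation'][2]+90)%180-90)
    print('move',d.round(4),'turn',round(t,1),'j6',o['joint_pos'][5].round(1),'rows>=',round(max(np.linalg.norm(d)/.0625,abs(t)/10.7),1))
E
python3 - <<'E'
from h import *
s=pickle.load(open('top.pkl','rb'));p=cloud(s)
b=p[180:225,195:260].reshape(-1,3);b=b[np.isfinite(b[:,2])&(b[:,2]>.06)];i=np.argsort(-b[:,2])[::12];print(b[i].round(3)[:14])
go(.405,.235,.25,19.7)
E
```

```text
[[0.486 0.18  0.159]
 [0.494 0.079 0.157]
 [0.488 0.183 0.154]
 [0.485 0.178 0.151]
 [0.483 0.181 0.147]
 [0.487 0.087 0.143]
 [0.483 0.173 0.139]
 [0.433 0.084 0.136]
 [0.509 0.128 0.133]
 [0.482 0.169 0.131]
 [0.502 0.131 0.126]
 [0.437 0.165 0.124]
 [0.439 0.165 0.122]
 [0.421 0.13  0.12 ]]
move [0.2656 0.289  0.0012] turn -45.0 j6 -16.5 rows>= 6.3
```

```bash
python3 -m pendant '[[0.09,0.1,0,-15,0.088],[0.18,0.2,0,-30,0.088],[0.2656,0.289,0,-45,0.088],[0.2656,0.289,0,-45,0.088],[0.2656,0.289,0,-45,0.088],[0.2656,0.289,0,-45,0.088],[0.2656,0.289,0,-45,0.088],[0.2656,0.289,0,-45,0.088]]'; python3 - <<'E'
from h import *
s=snap('wrist');save(s,'w1.png');print(s['c'],s['obs']['orientation'],s['obs']['tool_pos'])
p=cloud(s);z=p[...,2]
for lo,hi in((.097,.106),(.11,.118),(.103,.11)):
    m=((z>lo)&(z<hi)).astype(np.uint8);n,l,st,c=cv2.connectedComponentsWithStats(m)
    for i in range(1,n):
        if st[i,4]>80:q=p[l==i];(cc,r)=cv2.minEnclosingCircle(q[:,:2].astype(np.float32));print(lo,st[i,4],c[i].round(),q.mean(0).round(4),np.round(cc,4),round(r,4))
E
```

```text
clock: 1.15
tool_pos: [0.4054, 0.2345, 0.2518]
orientation: [-180.0, -0.0, 19.6]
force: [-0.5, 0.4, 0.6]
opening: 0.0877
gripper_force: 0.0
[0.47057948 0.25805112 0.38555071] [-1.79979105e+02 -2.58974414e-02  1.95661207e+01] [0.40544191 0.23453748 0.25175829]
0.097 1684 [312. 142.] [0.4458 0.2524 0.1018] [0.4455 0.2524] 0.0185
0.097 120 [498. 169.] [0.4755 0.1055 0.1014] [0.4754 0.1038] 0.0053
0.097 89 [445. 209.] [0.4312 0.1316 0.1017] [0.4299 0.1304] 0.0055
0.097 85 [635. 222.] [ 0.4744 -0.0234  0.1004] [ 0.4748 -0.0247] 0.0052
0.097 248 [312. 243.] [0.3668 0.2244 0.1032] [0.3591 0.222 ] 0.0161
0.11 119 [514. 170.] [0.4788 0.0999 0.1139] [0.4778 0.0986] 0.0046
0.11 500 [311. 202.] [0.4029 0.2374 0.114 ] [0.4022 0.2371] 0.0106
0.103 97 [504. 170.] [0.4769 0.1032 0.1065] [0.4756 0.1024] 0.0044
0.103 909 [311. 253.] [0.3599 0.2223 0.1064] [0.3588 0.2221] 0.016
```

View pics/w1.png

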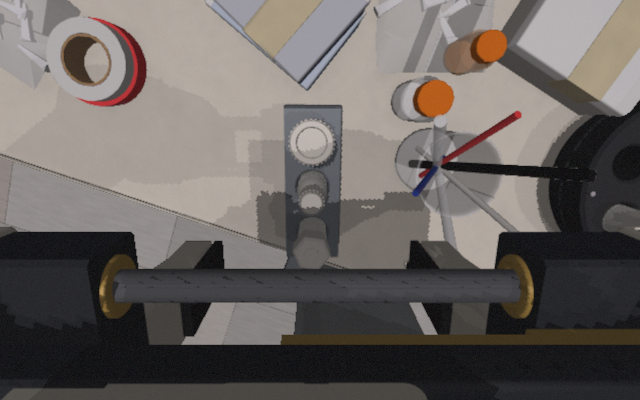

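The wrist view shows the wide cap at (312,142), slim at (312,202) and hex at (312,250). They agree with the top view to about 2 mm. I'll grasp the wide tube with the fingers turned away from the pens.

```bash
python3 - <<'E'
from h import *
go(.445,.2515,.108,-18)
E
```

```text
move [ 0.0427 -0.0017  0.1437] turn 37.6 j6 55.3 rows>= 3.5
```

```bash
python3 -m pendant '[[0.022,-0.001,0,10,0.06],[0.0427,-0.0017,0,20,0.06],[0.0427,-0.0017,0.03,30,0.06],[0.0427,-0.0017,0.06,37.6,0.06],[0.0427,-0.0017,0.09,37.6,0.06],[0.0427,-0.0017,0.12,37.6,0.06],[0.0427,-0.0017,0.1437,37.6,0.06],[0.0427,-0.0017,0.1437,37.6,0.06]]'; python3 -m pendant '[[0,0,0,0,0.06],[0,0,0,0,0.03],[0,0,0,0,0.03],[0,0,0,0,0.03],[0,0,0,0,0.03],[0,0,0,0,0.03]]'; python3 - <<'E'
from h import *
go(.40,.10,.28,-69)
E
```

```text
clock: 2.2
tool_pos: [0.4437, 0.2517, 0.106]
orientation: [179.8, 0.1, -17.8]
force: [-0.6, 0.8, 0.4]
opening: 0.0603
gripper_force: 0.0
clock: 2.95
tool_pos: [0.4451, 0.2515, 0.1083]
orientation: [-180.0, -0.0, -17.9]
force: [-0.3, -0.5, 4.0]
opening: 0.0346
gripper_force: 30.0
move [ 0.0038  0.1579 -0.1718] turn 51.1 j6 20.6 rows>= 4.8
```

```bash
python3 -m pendant '[[0,0,-0.03,0,0.03],[0,0,-0.06,0,0.03],[0,0,-0.1,0,0.03],[0,0,-0.14,0,0.03],[0,0,-0.175,0,0.03],[0,0,-0.175,0,0.03]]'; python3 - <<'E'
from h import *
s=snap('wrist');p=cloud(s)
o=s['obs'];T=np.array(s['T_tool_cam']);R=Ro.from_euler('xyz',o['orientation'],degrees=True).as_matrix()
q=(p-o['tool_pos'])@R;save(s,'w2.png')
m=(abs(q[...,0])<.03)&(abs(q[...,1])<.03)&(q[...,2]>-.01)&(q[...,2]<.1);print(m.sum());k=q[m];print(k.mean(0),k.min(0),k.max(0),np.argwhere(m).mean(0))
go(.40,.10,.282,-69); go(.46,-.088,.285,-69)
E
```

```text
clock: 3.7
tool_pos: [0.4457, 0.2521, 0.2855]
orientation: [-179.7, -0.1, -17.9]
force: [-0.3, 0.0, -1.5]
opening: 0.0348
gripper_force: 30.0
6154
[ 0.00910192 -0.00013456  0.01555405] [-0.01928267 -0.02999389 -0.00997765] [0.01869965 0.0299923  0.08989651] [250.38592785 316.33246669]
move [0.004  0.158  0.0012] turn 51.1 j6 20.6 rows>= 4.8
move [ 0.1189  0.3184 -0.002 ] turn 51.1 j6 20.6 rows>= 5.4
```

View pics/w2.png

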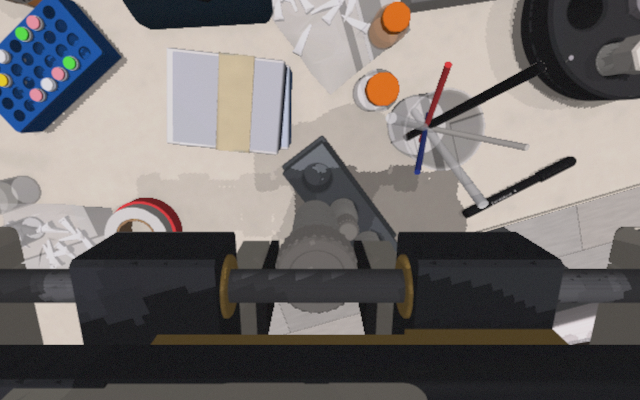

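```bash
python3 - <<'E'
from h import *
go(.47,.02,.285,-69)
E
```

```text
move [ 0.0952  0.2126 -0.0018] turn 51.1 j6 20.6 rows>= 4.8
```

```bash
python3 -m pendant '[[0.02,0.045,0,10,0.03],[0.04,0.09,0,20,0.03],[0.06,0.135,0,30,0.03],[0.08,0.18,0,40,0.03],[0.0952,0.2126,0,51,0.03],[0.0952,0.2126,0,51,0.03],[0.0952,0.2126,0,51,0.03]]'; cat > rot.py <<'E'
from h import *
from scipy.optimize import least_squares
def rotor(s,name=None):
    p=cloud(s);z=p[...,2];g=cv2.cvtColor(s['frame'],cv2.COLOR_RGB2HSV)
    if name: save(s,name)
    # caps
    near=np.hypot(p[...,0]-.51,p[...,1]+.07)<.09
    out={}
    for nm,lo,hi,rr in(('wide',.1,.11,.018),('hex',.104,.115,.0155),('slim',.113,.122,.01)):
        m=((z>lo)&(z<hi)&near).astype(np.uint8);n,l,st,c=cv2.connectedComponentsWithStats(m)
        for i in range(1,n):
            if st[i,4]>150:
                q=p[l==i];cc,r=cv2.minEnclosingCircle(q[:,:2].astype(np.float32))
                if abs(r-rr)<.0025: out[nm]=np.array(cc);print(nm,st[i,4],c[i].round(),np.round(cc,4),round(r,4),q[:,2].mean().round(4))
    # deck outer edge circle
    m=(z>.066)&(z<.077)&near; q=p[m]; print('deck z',np.median(q[:,2]).round(4))
    # empty holes: below deck inside rotor, by depth
    h=((z<.06)&(np.hypot(p[...,0]-.51,p[...,1]+.07)<.073)).astype(np.uint8)
    # cast hole edge pixels on deck plane
    n,l,st,c=cv2.connectedComponentsWithStats(cv2.morphologyEx(h,cv2.MORPH_OPEN,np.ones((5,5),np.uint8)))
    for i in range(1,n):
        if st[i,4]>300:
            cs,_=cv2.findContours((l==i).astype(np.uint8),0,1);cn=max(cs,key=len)[:,0]
            w=np.array([ray(s,u,v,.072)[:2] for u,v in cn],np.float32);cc,r=cv2.minEnclosingCircle(w);print('hole',c[i].round(),np.round(cc,4),round(r,4))
    return out
E
python3 - <<'E'
from rot import *
s=snap('wrist');print(s['obs']['tool_pos'],s['obs']['orientation']);rotor(s,'w3.png')
E
```

```text
clock: 4.62
tool_pos: [0.4695, 0.0197, 0.2818]
orientation: [179.9, 0.0, -68.9]
force: [-0.5, -0.5, -0.9]
opening: 0.0347
gripper_force: 30.0
[0.46952175 0.01965276 0.28180544] [ 1.79898613e+02  1.46359280e-02 -6.88799901e+01]
wide 1673 [244.  71.] [ 0.5601 -0.0507] 0.0186 0.1059
hex 997 [339. 127.] [ 0.471  -0.0374] 0.0159 0.1105
slim 511 [341.  10.] [ 0.5037 -0.1206] 0.0104 0.118
deck z 0.0726
hole [279.  22.] [ 0.5509 -0.101 ] 0.015
hole [365.  76.] [ 0.464  -0.0875] 0.0149
hole [282. 125.] [ 0.5187 -0.0191] 0.015
```

View pics/w3.png

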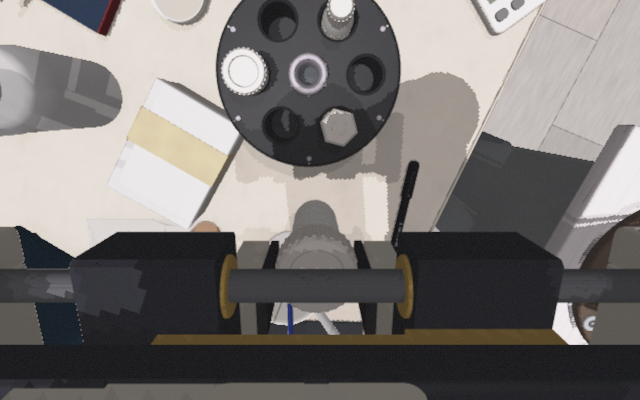

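```bash
cat >> rot.py <<'E'
def held(s,zlo,zhi,rad):
    o=s['obs'];R=Ro.from_euler('xyz',o['orientation'],degrees=True).as_matrix();q=(cloud(s)-o['tool_pos'])@R
    m=(q[...,2]>zlo)&(q[...,2]<zhi)&(abs(q[...,1])<rad*.8)&(q[...,0]>.3*rad)&(q[...,0]<rad+.006);k=q[m]
    f=lambda c:np.hypot(k[:,0]-c[0],k[:,1]-c[1])-rad
    r=least_squares(f,[0,0],loss='soft_l1',f_scale=.0005);print('held',m.sum(),r.x.round(4),np.abs(f(r.x)).mean().round(5))
E
python3 - <<'E'
from rot import *
s=pickle.load(open('wrist.pkl','rb'))
held(s,.010,.022,.018); held(s,.03,.045,.0135);held(s,.05,.08,.0135)
go(.4632,-.0878,.2818,-69)
E
```

```text
held 556 [-0.0003 -0.    ] 0.0003
held 139 [-0.0004 -0.0003] 0.00016
held 508 [-0.0004 -0.0006] 0.00013
move [0.0983 0.045  0.0003] turn 0.2 j6 -5.3 rows>= 1.7
```

```bash
python3 -m pendant '[[0.05,0.022,0,0,0.03],[0.0983,0.045,0,0,0.03],[0.0983,0.045,0.02,0,0.03],[0.0983,0.045,0.05,0,0.03],[0.0983,0.045,0.08,0,0.03],[0.0983,0.045,0.098,0,0.03],[0.0983,0.045,0.098,0,0.03],[0.0983,0.045,0.098,0,0.03]]'; python3 - <<'E'
from rot import *
s=snap('wrist');rotor(s,'w4.png');held(s,.010,.022,.018);go(.4632,-.0878,.1818,-69)
E
```

```text
clock: 5.68
tool_pos: [0.4639, -0.0876, 0.1855]
orientation: [-180.0, -0.0, -68.8]
force: [0.2, 0.4, 0.2]
opening: 0.035
gripper_force: 30.0
wide 1994 [153. 214.] [ 0.56   -0.0511] 0.0187 0.1054
hex 181 [315. 208.] [ 0.4659 -0.0899] 0.0131 0.1098
slim 1023 [273. 151.] [ 0.5036 -0.1208] 0.0106 0.118
slim 163 [315. 212.] [ 0.4666 -0.0921] 0.0124 0.1179
deck z 0.0725
hole [207. 143.] [ 0.55   -0.1038] 0.0149
hole [320. 197.] [ 0.4641 -0.0908] 0.0147
held 550 [-0.0003 -0.    ] 0.00031
move [-0.0002  0.0009  0.0039] turn 0.2 j6 7.9 rows>= 0.1
```

View pics/w4.png

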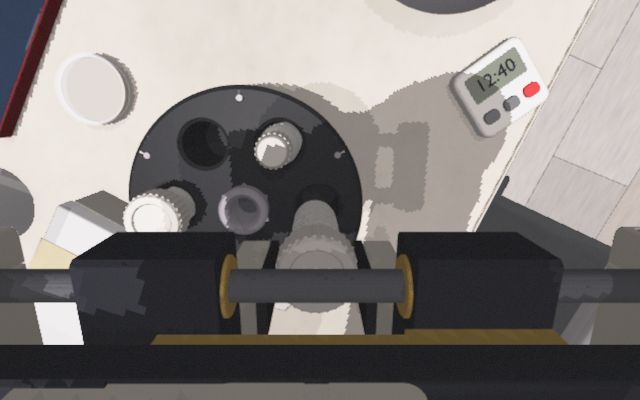

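```bash
python3 -m pendant '[[0,0.0008,0.01,0,0.03],[0,0.0008,0.02,0,0.03],[0,0.0008,0.026,0,0.03],[0,0.0008,0.032,0,0.03],[0,0.0008,0.038,0,0.03]]';python3 -c "
from h import *
go(.4631,-.0879,.113,-69)"
```

```text
clock: 6.35
tool_pos: [0.4626, -0.0885, 0.1465]
orientation: [180.0, -0.0, -68.9]
force: [-0.0, -0.3, -0.4]
opening: 0.035
gripper_force: 30.0
move [-0.0004 -0.0006  0.0335] turn 0.1 j6 7.9 rows>= 0.5
```

```bash
python3 -m pendant '[[0,0,0.008,0,0.03],[0,0,0.016,0,0.03],[0,0,0.024,0,0.03],[0,0,0.031,0,0.03],[0,0,0.033,0,0.03],[0,0,0.033,0,0.03]]'; python3 -m pendant '[[0,0,0,0,0.055],[0,0,0,0,0.055],[0,0,0,0,0.055],[0,0,-0.02,0,0.055],[0,0,-0.05,0,0.055],[0,0,-0.09,0,0.055],[0,0,-0.13,0,0.055],[0,0,-0.16,0,0.055]]';python3 - <<'E'
from rot import *
s=snap('wrist');rotor(s);s=snap('top');p=cloud(s);z=p[...,2]
go(.402,.236,.28,19.7);go(.402,.236,.117,19.7)
E
```

```text
clock: 7.1
tool_pos: [0.4626, -0.0884, 0.1138]
orientation: [180.0, -0.0, -68.9]
force: [0.4, 0.3, -0.5]
opening: 0.0345
gripper_force: 30.0
clock: 8.1
tool_pos: [0.4628, -0.0884, 0.2759]
orientation: [-179.9, -0.0, -68.9]
force: [0.2, -0.5, -0.8]
opening: 0.0549
gripper_force: 0.0
wide 1392 [198. 190.] [ 0.5595 -0.0508] 0.0187 0.1056
wide 1358 [315. 191.] [ 0.4636 -0.0876] 0.0188 0.1057
wide 252 [291. 234.] [ 0.471  -0.0375] 0.0161 0.1072
hex 863 [288. 240.] [ 0.4709 -0.0373] 0.0161 0.1102
slim 497 [284. 139.] [ 0.5037 -0.1211] 0.0107 0.1179
deck z 0.0725
hole [234. 135.] [ 0.5505 -0.1037] 0.0147
hole [240. 225.] [ 0.5182 -0.0225] 0.0149
move [-0.3251 -0.0588 -0.0027] turn -88.6 j6 7.9 rows>= 8.3
move [-0.3254 -0.0578  0.1603] turn -88.6 j6 7.9 rows>= 8.3
```

Wide tube is fully down (cap top 0.1057 m, expected 0.106). Next is the slim tube.

```bash
python3 -m pendant '[[-0.05,-0.01,0,-10.5,0.055],[-0.1,-0.02,0,-21,0.055],[-0.15,-0.03,0,-32,0.055],[-0.2,-0.04,0,-43,0.055],[-0.25,-0.045,0,-54,0.055],[-0.3,-0.05,0,-64,0.055],[-0.3254,-0.0578,0,-75,0.055],[-0.3254,-0.0578,0,-85,0.055]]'; python3 - <<'E'
from h import *
go(.402,.2365,.117,19.7)
E
```

```text
clock: 9.2
tool_pos: [0.3989, 0.2377, 0.2731]
orientation: [180.0, 0.0, 16.6]
force: [0.2, -1.1, -0.7]
opening: 0.0551
gripper_force: 0.0
move [0.0027 0.0019 0.1561] turn -3.1 j6 51.4 rows>= 2.5
```

```bash
python3 -m pendant '[[0,0,0.03,-3.5,0.055],[0,0,0.06,-3.5,0.055],[0,0,0.09,-3.5,0.055],[0,0,0.12,-3.5,0.055],[0,0,0.14,-3.5,0.055],[0,0,0.159,-3.5,0.055],[0,0,0.159,-3.5,0.055]]'; python3 - <<'E'
from h import *
go(.402,.2365,.117,19.7)
E
```

```text
clock: 10.07
tool_pos: [0.3986, 0.235, 0.1134]
orientation: [179.9, 0.2, 19.6]
force: [0.0, 1.4, 0.3]
opening: 0.0551
gripper_force: 0.0
move [ 0.0037 -0.0003 -0.0036] turn -0.1 j6 54.6 rows>= 0.1
```

```bash
python3 -m pendant '[[0,0,0,0,0.055],[0,0,0,0,0.055]]'; python3 - <<'E'
from h import *
go(.402,.2365,.117,19.7)
E
```

```text
clock: 10.32
tool_pos: [0.3998, 0.2364, 0.1157]
orientation: [-180.0, -0.1, 19.6]
force: [-0.4, -0.6, -0.5]
opening: 0.0548
gripper_force: 0.0
move [ 0.0021  0.0006 -0.0013] turn -0.1 j6 54.6 rows>= 0.0
```

```bash
python3 -m pendant '[[0.002,0.0005,-0.0015,0,0.055],[0.002,0.0005,-0.0015,0,0.055],[0.002,0.0005,-0.0015,0,0.015],[0.002,0.0005,-0.0015,0,0.015],[0.002,0.0005,-0.0015,0,0.015],[0.002,0.0005,-0.0015,0,0.015],[0.002,0.0005,-0.0015,0,0.015]]'; python3 -m pendant '[[0,0,-0.03,0,0.015],[0,0,-0.06,0,0.015],[0,0,-0.1,0,0.015],[0,0,-0.14,0,0.015],[0,0,-0.175,0,0.015],[0,0,-0.175,0,0.015]]';python3 - <<'E'
from rot import *
s=snap('wrist');held(s,.006,.024,.01);held(s,.04,.055,.0135);held(s,.06,.085,.0135)
go(.519,-.0195,.292,-9)
E
```

```text
clock: 11.2
tool_pos: [0.4015, 0.2362, 0.1163]
orientation: [180.0, 0.0, 19.6]
force: [0.2, -0.4, 0.2]
opening: 0.0187
gripper_force: 30.0
clock: 11.95
tool_pos: [0.4024, 0.2371, 0.2941]
orientation: [-179.9, -0.3, 19.6]
force: [-0.7, -0.3, -0.4]
opening: 0.0188
gripper_force: 30.0
held 549 [0.001  0.0001] 0.00029
held 496 [ 0.0004 -0.0001] 0.00057
held 381 [ 0.0008 -0.0002] 0.00013
move [ 2.480e-02  2.805e-01 -2.000e-04] turn 28.6 j6 54.8 rows>= 4.5
```

```bash
python3 -m pendant '[[0.005,0.055,0,6,0.015],[0.01,0.11,0,12,0.015],[0.015,0.165,0,18,0.015],[0.02,0.22,0,24,0.015],[0.0248,0.279,0,28.6,0.015],[0.0248,0.279,0,28.6,0.015],[0.0248,0.279,0,28.6,0.015]]'; python3 - <<'E'
from rot import *
s=snap('wrist');rotor(s)
go(.5186,-.018,.201,-9)
E
```

```text
clock: 12.88
tool_pos: [0.5178, -0.0187, 0.2899]
orientation: [180.0, 0.1, -9.1]
force: [0.1, -0.3, -1.0]
opening: 0.0188
gripper_force: 30.0
wide 1365 [345. 134.] [ 0.5602 -0.0512] 0.0185 0.1059
wide 623 [398. 223.] [ 0.4664 -0.0884] 0.0182 0.1055
hex 544 [398. 223.] [ 0.467  -0.0884] 0.018 0.1059
hex 433 [349. 229.] [ 0.4749 -0.0426] 0.0141 0.1104
slim 423 [434. 187.] [ 0.5042 -0.1213] 0.0107 0.1179
deck z 0.0726
hole [395. 131.] [ 0.5533 -0.1009] 0.015
hole [316. 177.] [ 0.5216 -0.0192] 0.0149
move [ 0.0009 -0.0002  0.0894] turn 0.0 j6 61.3 rows>= 1.4
```

```bash
python3 -m pendant '[[0.0009,0,0.03,0,0.015],[0.0009,0,0.06,0,0.015],[0.0009,0,0.09,0,0.015],[0.0009,0,0.105,0,0.015],[0.0009,0,0.115,0,0.015],[0.0009,0,0.125,0,0.015],[0.0009,0,0.135,0,0.015],[0.0009,0,0.145,0,0.015]]'; python3 - <<'E'
from h import *
go(.5186,-.018,.121,-9)
E
```

```text
clock: 13.92
tool_pos: [0.5195, -0.0185, 0.1461]
orientation: [-180.0, -0.0, -9.0]
force: [-0.2, 0.1, -0.1]
opening: 0.0185
gripper_force: 30.0
move [-0.001  -0.0004  0.0251] turn -0.0 j6 61.4 rows>= 0.4
```

```bash
python3 -m pendant '[[0,0,0.008,0,0.015],[0,0,0.016,0,0.015],[0,0,0.022,0,0.015],[0,0,0.025,0,0.015],[0,0,0.025,0,0.015]]'; python3 -m pendant '[[0,0,0,0,0.05],[0,0,0,0,0.05],[0,0,0,0,0.05],[0,0,-0.02,0,0.05],[0,0,-0.05,0,0.05],[0,0,-0.09,0,0.05],[0,0,-0.13,0,0.05],[0,0,-0.16,0,0.05]]';python3 - <<'E'
from rot import *
s=snap('wrist');rotor(s)
go(.359,.222,.279,19.7);go(.359,.222,.105,19.7)
E
```

```text
clock: 14.55
tool_pos: [0.5193, -0.0185, 0.1213]
orientation: [180.0, 0.0, -9.0]
force: [-0.2, 0.2, -0.4]
opening: 0.0188
gripper_force: 30.0
clock: 15.55
tool_pos: [0.5195, -0.0185, 0.2834]
orientation: [-180.0, -0.1, -9.0]
force: [0.0, 0.5, -0.3]
opening: 0.0502
gripper_force: 0.0
wide 1418 [347. 138.] [ 0.5601 -0.0513] 0.0186 0.1058
wide 874 [401. 231.] [ 0.4641 -0.0882] 0.0185 0.1055
wide 230 [344. 230.] [ 0.4716 -0.0378] 0.0161 0.1074
hex 813 [345. 238.] [ 0.4711 -0.0381] 0.0164 0.1102
slim 430 [316. 191.] [ 0.5206 -0.0185] 0.0106 0.1178
slim 447 [437. 191.] [ 0.504  -0.1215] 0.0107 0.1179
deck z 0.0725
hole [397. 134.] [ 0.5536 -0.1006] 0.0149
move [-0.1977 -0.2123  0.0073] turn -28.7 j6 61.4 rows>= 4.6
move [-0.1989 -0.212   0.1813] turn -28.7 j6 61.4 rows>= 5.5
```

Slim is seated (top 0.1178). Now the hex tube.

```bash
python3 -m pendant '[[-0.04,-0.04,0,-6,0.055],[-0.08,-0.085,0,-12,0.055],[-0.12,-0.13,0,-18,0.055],[-0.16,-0.17,0,-24,0.055],[-0.1985,-0.212,0,-28.7,0.055],[-0.1985,-0.212,0,-28.7,0.055],[-0.1985,-0.212,0.04,-28.7,0.055],[-0.1985,-0.212,0.08,-28.7,0.055]]'; python3 -m pendant '[[0,0,0.03,0,0.055],[0,0,0.06,0,0.055],[0,0,0.08,0,0.055],[0,0,0.095,0,0.055],[0,0,0.0975,0,0.055],[0,0,0.0975,0,0.055],[0,0,0.0975,0,0.055]]'; python3 - <<'E'
from h import *
go(.359,.222,.1065,19.7)
E
```

```text
clock: 16.6
tool_pos: [0.3567, 0.2219, 0.2007]
orientation: [-179.9, -0.1, 19.7]
force: [-0.3, -1.1, 0.1]
opening: 0.0551
gripper_force: 0.0
clock: 17.48
tool_pos: [0.3568, 0.2222, 0.1045]
orientation: [-180.0, -0.1, 19.7]
force: [-1.3, -0.5, 0.3]
opening: 0.0552
gripper_force: 0.0
move [ 0.002   0.0009 -0.002 ] turn -0.0 j6 50.6 rows>= 0.0
```

```bash
python3 -m pendant '[[0.002,0.0008,-0.002,0,0.055],[0.002,0.0008,-0.002,0,0.055],[0.002,0.0008,-0.002,0,0.02],[0.002,0.0008,-0.002,0,0.02],[0.002,0.0008,-0.002,0,0.02],[0.002,0.0008,-0.002,0,0.02],[0.002,0.0008,-0.002,0,0.02]]'; python3 -m pendant '[[0,0,-0.03,0,0.02],[0,0,-0.06,0,0.02],[0,0,-0.1,0,0.02],[0,0,-0.14,0,0.02],[0,0,-0.18,0,0.02],[0,0,-0.18,0,0.02]]';python3 - <<'E'
from rot import *
s=snap('wrist');held(s,.03,.04,.0135);held(s,.04,.055,.0135);held(s,.06,.08,.0135)
go(.552,-.101,.285,51)
go(.552,-.101,.285,-39)
E
```

```text
clock: 18.35
tool_pos: [0.3586, 0.2219, 0.1058]
orientation: [180.0, 0.0, 19.7]
force: [-0.0, 0.6, -0.2]
opening: 0.0305
gripper_force: 30.0
clock: 19.1
tool_pos: [0.3596, 0.223, 0.2888]
orientation: [-179.8, -0.3, 19.7]
force: [1.2, 0.6, -0.9]
opening: 0.0299
gripper_force: 30.0
held 272 [0.     0.0001] 0.00015
held 321 [0. 0.] 0.00014
held 316 [ 0.0001 -0.    ] 0.00013
move [0.073  0.3695 0.0013] turn -31.3 j6 50.9 rows>= 6.0
move [0.073  0.3695 0.0013] turn 58.7 j6 50.9 rows>= 6.0
```

```bash
python3 -m pendant '[[0.011,0.055,0,-5,0.02],[0.022,0.11,0,-10,0.02],[0.033,0.165,0,-15,0.02],[0.044,0.22,0,-20,0.02],[0.055,0.275,0,-25,0.02],[0.066,0.33,0,-31.3,0.02],[0.073,0.3695,0,-31.3,0.02],[0.073,0.3695,0,-31.3,0.02]]'; python3 - <<'E'
from rot import *
s=snap('wrist');rotor(s)
go(.5522,-.1017,.16,51)
E
```

```text
clock: 20.15
tool_pos: [0.5519, -0.1037, 0.2832]
orientation: [-179.8, 0.2, 50.8]
force: [-1.1, 0.6, -0.2]
opening: 0.0304
gripper_force: 30.0
wide 1427 [286. 136.] [ 0.5607 -0.0515] 0.0185 0.1058
wide 297 [205. 185.] [ 0.4718 -0.038 ] 0.0164 0.1074
wide 603 [235. 226.] [ 0.4648 -0.0881] 0.0187 0.1054
hex 915 [199. 189.] [ 0.4718 -0.038 ] 0.0164 0.1102
slim 492 [222. 136.] [ 0.5207 -0.0185] 0.0107 0.1178
slim 216 [285. 237.] [ 0.505  -0.1205] 0.0097 0.1179
deck z 0.0725
hole [317. 178.] [ 0.5541 -0.1014] 0.0148
move [0.0015 0.0005 0.1236] turn -0.2 j6 131.4 rows>= 2.0
```

```bash
python3 -m pendant '[[0.0007,0.0002,0.03,0,0.02],[0.0007,0.0002,0.06,0,0.02],[0.0007,0.0002,0.085,0,0.02],[0.0007,0.0002,0.1,0,0.02],[0.0007,0.0002,0.11,0,0.02],[0.0007,0.0002,0.12,0,0.02],[0.0007,0.0002,0.13,0,0.02],[0.0007,0.0002,0.14,0,0.02]]'; python3 - <<'E'
from h import *
go(.5522,-.1017,.111,51)
E
```

```text
clock: 21.2
tool_pos: [0.5526, -0.101, 0.1455]
orientation: [180.0, -0.0, 51.0]
force: [0.7, 0.6, -1.3]
opening: 0.0306
gripper_force: 30.0
move [-0.0008  0.0001  0.0345] turn -0.0 j6 131.4 rows>= 0.6
```

```bash
python3 -m pendant '[[-0.0005,0,0.008,0,0.02],[-0.0005,0,0.016,0,0.02],[-0.0005,0,0.024,0,0.02],[-0.0005,0,0.031,0,0.02],[-0.0005,0,0.0345,0,0.02],[-0.0005,0,0.0345,0,0.02]]'; python3 -m pendant '[[0,0,0,0,0.055],[0,0,0,0,0.055],[0,0,0,0,0.055],[0,0,-0.02,0,0.055],[0,0,-0.05,0,0.055],[0,0,-0.09,0,0.055],[0,0,-0.13,0,0.055],[0,0,-0.16,0,0.055]]';python3 - <<'E'
from rot import *
s=snap('wrist');rotor(s)
go(.448,-.20,.27,51);go(.448,-.20,.27,-39)
E
```

```text
clock: 21.95
tool_pos: [0.5521, -0.1014, 0.1112]
orientation: [-180.0, 0.0, 51.0]
force: [-0.4, -0.9, -0.5]
opening: 0.0301
gripper_force: 30.0
clock: 22.95
tool_pos: [0.5523, -0.1014, 0.2735]
orientation: [179.9, -0.1, 51.0]
force: [-0.2, 0.4, 0.0]
opening: 0.0547
gripper_force: 0.0
wide 1507 [285. 140.] [ 0.5606 -0.0515] 0.0186 0.1058
wide 267 [201. 188.] [ 0.4722 -0.038 ] 0.0158 0.1072
wide 219 [316. 186.] [ 0.5526 -0.1014] 0.0162 0.1079
wide 731 [229. 233.] [ 0.4652 -0.0874] 0.0186 0.1055
hex 942 [316. 192.] [ 0.5527 -0.1015] 0.0162 0.1105
hex 975 [196. 194.] [ 0.4719 -0.038 ] 0.016 0.1101
slim 526 [220. 140.] [ 0.5208 -0.0186] 0.0107 0.1177
slim 419 [287. 246.] [ 0.5045 -0.1215] 0.0106 0.1178
deck z 0.0725
move [-0.143  -0.0206  0.0068] turn 0.0 j6 131.4 rows>= 2.3
move [-0.143  -0.0206  0.0068] turn -90.0 j6 131.4 rows>= 8.4
```

All three tubes are down. Now the lid.

```bash
python3 -c "
from h import *
go(.41,-.325,.25,-9)"
```

```text
move [-0.2642  0.0284  0.0266] turn 60.0 j6 131.4 rows>= 5.6
```

```bash
python3 -m pendant '[[-0.05,0.005,0,10,0.055],[-0.1,0.01,0,20,0.055],[-0.15,0.015,0.01,30,0.055],[-0.2,0.02,0.02,40,0.055],[-0.25,0.028,0.0266,50,0.055],[-0.2642,0.0284,0.0266,60,0.055],[-0.2642,0.0284,0.0266,60,0.055],[-0.2642,0.0284,0.0266,60,0.055]]'; cat >> rot.py <<'E'
def lid(s,z0=0):
    p=cloud(s);z=p[...,2]-z0;c0=np.array([.448,-.332]) if z0==0 else np.array([.512,-.07])
    near=np.hypot(p[...,0]-c0[0],p[...,1]-c0[1])<.095
    m=near&(z>.084)&(z<.094);q=p[m];cc,r=cv2.minEnclosingCircle(q[:,:2].astype(np.float32));print('knob',m.sum(),np.round(cc,4),round(r,4),np.median(q[:,2]).round(4))
    m=near&(z>.054)&(z<.064);q=p[m]
    if m.sum()>50:
        cc,r=cv2.minEnclosingCircle(q[:,:2].astype(np.float32))
        A=np.c_[q[:,:2]-q[:,:2].mean(0),np.ones(len(q))];co=np.linalg.lstsq(A,q[:,2],rcond=None)[0];print('top',m.sum(),np.round(cc,4),round(r,4),np.median(q[:,2]).round(4),'tilt',co[:2].round(4))
E
python3 - <<'E'
from rot import *
s=snap('wrist');save(s,'w5.png');lid(s);lid(snap('top'));go(.449,-.332,.094,-9)
E
```

```text
clock: 24.0
tool_pos: [0.4081, -0.3243, 0.2449]
orientation: [-180.0, -0.0, -8.8]
force: [0.2, -0.3, 0.1]
opening: 0.0549
gripper_force: 0.0
knob 1196 [ 0.4489 -0.3347] 0.0163 0.0893
top 24772 [ 0.4493 -0.3348] 0.0809 0.0596 tilt [ 0.0002 -0.0014]
knob 0 [0. 0.] 0.0 nan
top 145 [ 0.3765 -0.3432] 0.0334 0.0578 tilt [0.134 0.023]
move [0.0413 0.0017 0.1509] turn 0.2 j6 98.0 rows>= 2.5
  return _methods._mean(a, axis=axis, dtype=dtype,
  ret = ret.dtype.type(ret / rcount)
```

View pics/w5.png

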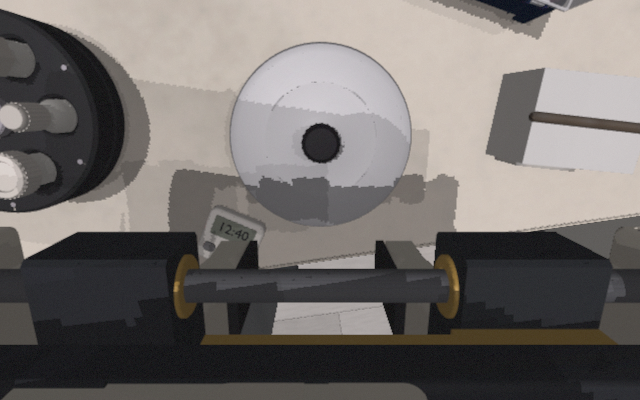

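The lid's knob is at (320,143) and the lid sits flat; knob measured at (0.449, -0.334).

```bash
python3 -m pendant '[[0.02,0.002,0.02,0,0.055],[0.041,0.004,0.05,0,0.055],[0.041,0.004,0.08,0,0.055],[0.041,0.004,0.11,0,0.055],[0.041,0.004,0.135,0,0.055],[0.041,0.004,0.148,0,0.055],[0.041,0.004,0.15,0,0.055],[0.041,0.004,0.15,0,0.055]]'; python3 -c "
from h import *
go(.449,-.334,.092,-9)"
```

```text
clock: 25.1
tool_pos: [0.4484, -0.335, 0.0955]
orientation: [180.0, -0.1, -9.0]
force: [0.5, -0.2, 0.6]
opening: 0.055
gripper_force: 0.0
move [ 0.0004 -0.0011  0.0035] turn 0.0 j6 97.7 rows>= 0.1
```

```bash
python3 -m pendant '[[0.0005,-0.0005,0.003,0,0.055],[0.0005,-0.0005,0.003,0,0.055],[0.0005,-0.0005,0.003,0,0.02],[0.0005,-0.0005,0.003,0,0.02],[0.0005,-0.0005,0.003,0,0.02],[0.0005,-0.0005,0.003,0,0.02],[0.0005,-0.0005,0.003,0,0.02]]'; python3 -m pendant '[[0,0,-0.02,0,0.02],[0,0,-0.05,0,0.02],[0,0,-0.08,0,0.02],[0,0,-0.11,0,0.02],[0,0,-0.14,0,0.02],[0,0,-0.16,0,0.02],[0,0,-0.16,0,0.02]]';python3 - <<'E'
from rot import *
s=snap('wrist');save(s,'w6.png');lid(s,.16);held(s,.01,.02,.0155)
p=cloud(s);o=s['obs'];R=Ro.from_euler('xyz',o['orientation'],degrees=True).as_matrix();q=(p-o['tool_pos'])@R
m=(abs(q[...,2]-.031)<.006)&(np.hypot(q[...,0],q[...,1])<.09);k=q[m];A=np.c_[k[:,:2],np.ones(len(k))];print(len(k),np.linalg.lstsq(A,k[:,2],rcond=None)[0].round(4),k.min(0).round(3),k.max(0).round(3))
go(.512,-.0697,.252,-9)
E
```

```text
clock: 25.98
tool_pos: [0.4483, -0.3345, 0.0918]
orientation: [180.0, -0.0, -9.0]
force: [0.3, 0.0, 1.2]
opening: 0.03
gripper_force: 30.0
clock: 26.85
tool_pos: [0.4487, -0.3346, 0.2527]
orientation: [180.0, -0.1, -9.0]
force: [-0.9, -0.2, -3.7]
opening: 0.03
gripper_force: 30.0
knob 0 [0. 0.] 0.0 nan
held 409 [ 0.0008 -0.0001] 0.00029
40481 [ 0.0007 -0.0016  0.0324] [-0.047 -0.078  0.025] [0.081 0.079 0.037]
move [ 0.0216 -0.2713 -0.0006] turn -0.0 j6 97.7 rows>= 4.4
  return _methods._mean(a, axis=axis, dtype=dtype,
  ret = ret.dtype.type(ret / rcount)
```

View pics/w6.png

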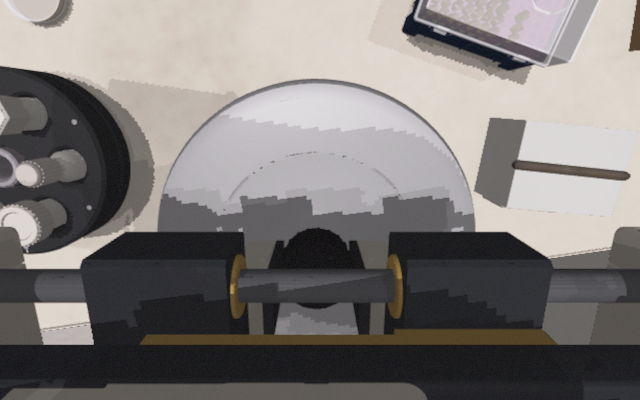

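The lid is held level by the knob at (317,265), with nothing in its way. Carrying it over the rotor.

```bash
python3 -m pendant '[[0.003,-0.04,0,0,0.02],[0.007,-0.09,0,0,0.02],[0.011,-0.14,0,0,0.02],[0.015,-0.19,0,0,0.02],[0.018,-0.235,0,0,0.02],[0.0209,-0.26,0,0,0.02],[0.0209,-0.2713,0,0,0.02],[0.0209,-0.2713,0,0,0.02]]'; python3 -m pendant '[[0,0,0,0,0.02],[0,0,0.015,0,0.02],[0,0,0.03,0,0.02],[0,0,0.045,0,0.02],[0,0,0.055,0,0.02],[0,0,0.06,0,0.02],[0,0,0.06,0,0.02],[0,0,0.06,0,0.02]]';python3 -c "
from h import *
go(.5113,-.0697,.164,-9)"
```

```text
clock: 27.9
tool_pos: [0.5109, -0.0696, 0.2507]
orientation: [180.0, 0.1, -9.0]
force: [-0.6, 0.3, -4.1]
opening: 0.0301
gripper_force: 30.0
clock: 28.9
tool_pos: [0.5118, -0.0698, 0.1922]
orientation: [-180.0, -0.1, -9.0]
force: [0.8, 0.6, -3.1]
opening: 0.0303
gripper_force: 30.0
move [-0.0005  0.      0.0282] turn -0.0 j6 66.9 rows>= 0.5
```

```bash
python3 -m pendant '[[-0.0005,0,0.006,0,0.02],[-0.0005,0,0.012,0,0.02],[-0.0005,0,0.018,0,0.02],[-0.0005,0,0.022,0,0.02],[-0.0005,0,0.025,0,0.02],[-0.0005,0,0.025,0,0.02]]'; python3 -m pendant '[[0,0,0.0015,0,0.02],[0,0,0.003,0,0.02],[0,0,0.003,0,0.02]]'
```

```text
clock: 29.65
tool_pos: [0.5109, -0.0698, 0.1666]
orientation: [180.0, 0.0, -9.0]
force: [-1.0, 0.2, -3.5]
opening: 0.0304
gripper_force: 30.0
clock: 30.02
tool_pos: [0.511, -0.0697, 0.1639]
orientation: [-180.0, -0.0, -9.0]
force: [-0.5, -0.7, -2.3]
opening: 0.0303
gripper_force: 30.0
```

Still clean. I'll release, retreat and look.

```bash
python3 -m pendant '[[0,0,0,0,0.06],[0,0,0,0,0.06],[0,0,0,0,0.06],[0,0,0,0,0.06],[0,0,-0.03,0,0.06],[0,0,-0.06,0,0.06],[-0.03,0,-0.09,0,0.06],[-0.06,0,-0.11,0,0.06]]';python3 -m pendant '[[0,0,0,0,0.06],[0,0,0,0,0.06]]';python3 - <<'E'
from rot import *
s=snap('wrist');save(s,'w7.png');lid(s,.072)
E
```

```text
clock: 31.02
tool_pos: [0.4514, -0.0603, 0.2749]
orientation: [-180.0, -0.1, -9.0]
force: [0.2, -0.5, 1.0]
opening: 0.0604
gripper_force: 0.0
clock: 31.28
tool_pos: [0.4518, -0.0603, 0.2737]
orientation: [-180.0, -0.0, -9.0]
force: [0.8, 0.6, 1.2]
opening: 0.0602
gripper_force: 0.0
knob 1724 [ 0.5116 -0.07  ] 0.0162 0.1613
top 34388 [ 0.5118 -0.0701] 0.0808 0.1316 tilt [ 0.0006 -0.0012]
```

View pics/w7.png

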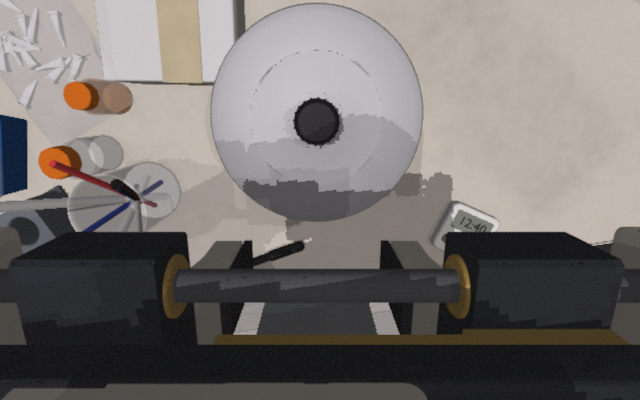

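The lid, with its knob at (317,121), is centred on the rotor. Its top is at 0.1316 m (0.132 expected), it is level, and the robot is clear of everything.

```bash
python3 -c "
from plant import job
print(job.close_job())"
```

```text
the job is handed in; nothing more can be done
None
```

The job is handed in: my last camera checks showed all three spare tubes fully down opposite their matches and the lid centred and flat on the rotor, but the hand-in call returned no verdict.

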